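# Hand the service tray to the articulator

## Task

The service tray is needed at the articulator being repaired: the one with the metal frame and upright posts, not the wire hinge. First press fully shut every vial cap on the tray that stands open, so that the small screws stay in; then pick up the tray, carry it without letting the loose steel ball (the spare condyle) roll out of its shallow pocket, and do not shift the two articulators or the dropper bottle. Finish while holding the tray still and level about 10 cm above the bench, its pocket end towards the articulator and a few centimetres clear of it, so that the technician can take the ball; do not set it down or let go.

Things in the scene. Friction and masses are not known exactly. Their poses are not given: they have to be found in the camera images.
- service_tray: loose grey tray, 172 x 126 mm deck, 0.5 kg, with a 7 mm high raised edge, three clear flip-top vials at its -x end, a black carrying grip across its middle and a ball pocket at its +x end. Origin: centre of its underside (resting on the bench z = 0); x runs along its length from the vials to the pocket, y across it to the left, z up. Deck top at z = 14 mm. Vials: 24 mm diameter, axes at x = -56 mm, y = +40, 0 and -40 mm, rims at z = 46 mm; they are fixed to the tray
- grip (a point): middle of the tray's black grip bar, 90 mm above the tray's underside and over its centre: a bar 14 mm thick (along tray x), 104 mm long (along tray y), z = 78 to 102 mm, on two 9 mm posts at y = +42 and -42 mm
- pocket (a point): where the ball's centre is when it lies in the middle of the pocket (tray x = 54 mm, z = 18.5 mm). The pocket is a round flat-floored recess in the deck, 36 mm diameter, 2.5 mm deep
- ball: loose steel ball, 14 mm diameter, 12 g, origin at its centre; free to roll about on the pocket's floor, up to 13 mm from its middle
- cap_left (a joint): hinge of the white flip cap of the vial at tray y = +40 mm; 0 = shut flat on the vial, grows as it opens up and back towards the tray's -x end, stop at 2.0 rad. Stiff hinge (about 0.015 N m): the cap stays at whatever angle it is left; to shut it, push it over from its -x side and press it down
- cap_left_top (a point): centre of the outer (top) face of that cap, moves with the cap; with the cap shut it lies over the vial's axis at tray z 52.5 mm. The cap is a 27 mm disc, 6 mm thick, with a 10 mm wide thumb tab at the side away from the hinge, 30 mm from hinge line to tab end. The hinge line runs along the tray's y, at tray x = -70 mm, z = 46 mm
- cap_mid (a joint): hinge of the white flip cap of the middle vial (y = 0); 0 = shut flat on the vial, grows as it opens up and back towards the tray's -x end, stop at 2.0 rad. Stiff hinge (about 0.015 N m): the cap stays at whatever angle it is left; to shut it, push it over from its -x side and press it down
- cap_mid_top (a point): centre of the outer (top) face of that cap, moves with the cap; with the cap shut it lies over the vial's axis at tray z 52.5 mm. The cap is a 27 mm disc, 6 mm thick, with a 10 mm wide thumb tab at the side away from the hinge, 30 mm from hinge line to tab end. The hinge line runs along the tray's y, at tray x = -70 mm, z = 46 mm
- cap_right (a joint): hinge of the white flip cap of the vial at tray y = -40 mm; 0 = shut flat on the vial, grows as it opens up and back towards the tray's -x end, stop at 2.0 rad. Stiff hinge (about 0.015 N m): the cap stays at whatever angle it is left; to shut it, push it over from its -x side and press it down
- cap_right_top (a point): centre of the outer (top) face of that cap, moves with the cap; with the cap shut it lies over the vial's axis at tray z 52.5 mm. The cap is a 27 mm disc, 6 mm thick, with a 10 mm wide thumb tab at the side away from the hinge, 30 mm from hinge line to tab end. The hinge line runs along the tray's y, at tray x = -70 mm, z = 46 mm
- articulator: loose articulator being serviced: metal frame on three feet with two upright posts, an upper bow and plaster teeth between; 102 (x) x 137 (y) x 113 mm high, origin at the centre of its underside, standing on the bench
- hinge_articulator: loose bystander: simple wire hinge joining two plaster models, no frame; 118 x 81 x 84 mm, origin at the centre of its underside
- dropper_bottle: loose bystander: small dropper bottle, 35 mm diameter, 89 mm tall, origin at the centre of its underside

How it is judged (in metres and radians):
On the way, in this order (a step that is already met when the one before it is completed fails the run):
1. all three caps are pressed shut while the tray stands on the bench (value of joint each of cap_left, cap_mid, cap_right below 0.1 rad and height (world z) of service_tray below 0.012 m), for 0.2 s.
2. the tray is lifted clear of the bench by the fingers, the ball in its pocket (height (world z) of service_tray above 0.05 m and contact force between the fingers and service_tray above 1 N and distance between ball and pocket below 0.018 m), for 0.2 s.
At the end, for the whole second after the job is handed in: Held still by the gripper, touching neither articulator nor bottle: underside 60 to 150 mm above the bench, tilt under 5 degrees, caps within 0.1 rad of shut, ball within 18 mm of the pocket's middle, and that middle within 180 mm horizontally of the articulator's centre (value of joint each of cap_left, cap_mid, cap_right below 0.1 rad and distance between ball and pocket below 0.018 m and angle between service_tray's own z axis and vertical below 0.09 rad and height (world z) of service_tray between 0.06 and 0.15 m and horizontal distance between pocket and articulator below 0.18 m and contact force between the fingers and service_tray above 1 N and linear speed of service_tray below 0.03 m/s and angular speed of service_tray below 0.2 rad/s and contact force between service_tray and articulator below 0.1 N and contact force between service_tray and hinge_articulator below 0.1 N and contact force between service_tray and dropper_bottle below 0.1 N); the arm keeps its last pose, push and grip.
It fails at once if the ball leaves its pocket (distance between ball and pocket above 0.025 m).
It fails at once if the tray is lifted while a cap stands open (height (world z) of service_tray above 0.03 m and value of joint any of cap_left, cap_mid, cap_right above 0.3 rad).
It fails at once if the articulator is shifted more than 15 mm (distance of articulator from where it was at the start of the episode above 0.015 m).
It fails at once if the hinge articulator is shifted more than 15 mm (distance of hinge_articulator from where it was at the start of the episode above 0.015 m).
It fails at once if the dropper bottle is shifted more than 15 mm (distance of dropper_bottle from where it was at the start of the episode above 0.015 m).
It also fails if it takes over 64 s, if anything falls off the work surface, if the arm or the gripper's body presses on something with over 40 N, if the wrist force passes 120 N, or if a joint passes its speed limit or range.

## Robot

A 7-joint arm with a two-finger parallel gripper is mounted at the origin on a cart in front of the work surface, level with it; the furniture and walls round the work are solid. World frame = base frame: x ahead of the robot, y to its left, z up, the work surface at z = 0. Lengths are in mm, angles in degrees, forces in N, time in s.
With the tool pointing down it reaches from about 425 to 1025 mm from the base axis. Payload 3.6 kg.
Tool frame: the origin (TCP) lies on the centre line of the jaws, within the pads' length; the fingertips stand 14 mm ahead of it and the grasp point (between the pads) lies 5 mm behind it (bot.tip_reach is the distance from the TCP to the fingertips, in mm); z points along the fingers, y is the direction in which the jaws open and shut (so a half turn about z gives the same grasp; the last joint's range is limited). The gripper opens to 85 mm and grips with 20 to 120 N. Pads are 22 mm wide; open, the fingers measure 114 mm over their backs; the gripper's body (76 mm by 85 mm) begins 54 mm behind the grasp point. The pads swing forward as they close: fully open they stand 13 mm farther back than shut.
Start: joints at [-74.456, 33.873, 2.773, 92.16, -1.908, 54.013, -1.931], TCP at [258.648, 677.297, 245.302] pointing down, gripper open.
Joint ranges: [-153.93, 153.93], [-27.13, 128.08], [-72.61, 78.16], [10.71, 143.7], [-87.88, 267.88], [4.46, 118.87], [-176.78, 176.78]. Speed limits (degrees/s): [147.25, 147.25, 180, 180, 180, 180, 180].

## Interface

Orientations are given as a 3x3 rotation matrix whose columns are the frame's x, y, z axes.
In Python, from station import bot gives the robot as it stands. Calls block until the motion is done:
- bot.move_ptp(position, orientation): joint-space move of the TCP to a pose.
- bot.move_l(position, attitude=None, rate=150, stop_force=None): straight line of the TCP; attitude=None keeps the orientation; rate is the mean speed in mm/s. With stop_force (N) it stops when the force on the tool has changed by that much, and returns True; else False.
- bot.movej(angles): joint-space move.
- bot.command_gripper(opening, newtons=None): opening from 0.0 (shut) to 1.0 (fully open); newtons is the grip in N (None keeps the last); returns when the fingers have stopped.
- bot.wait(seconds).
- bot.inverse_kinematics(position, orientation): joint angles nearest the present ones, or None.
- bot.get_obs(): the state.
- bot.grab_frame(name): name is "side" or "top" or "wrist"; returns the picture (420x560x3 uint8, red, green, blue); there is no depth.
- bot.camera_info(name): a dict with "intrinsics" (3x3 intrinsics, pixels), "k1" (the pictures are not rectified: a ray, as slopes to the right and down, at radius r is drawn at 1 + k1 r^2 times it, then the intrinsics apply), "T" (4x4, takes a point from camera to world coordinates). Camera axes: x right, y up, looking along -z (the intrinsics and any distortion apply to the point x, -y, -z); pixel columns grow to the right and rows downward; lengths in mm; the calibration is good to about 2 mm. A picture is of the moment at which its call begins: read the wrist's pose just before it. camera_info takes no time and is no camera call; for the wrist camera it gives the pose at the moment of the call.
A pose or a line that the arm cannot do raises bot.Unreachable and nothing moves.
- bot.job_done(): hands the job in, once; it reports no verdict.
Trained networks look in the newest picture that a camera, given by its name, has taken for a name from the list of things; names that differ only in an ending like _2 or _b are one class to them, and where a whole thing is asked for, a point or a joint stands for the part that bears it (a point fixed in the world has none). Each returns a list of dicts, best first, with "score" (0 to 1); they miss things now and then, are a little off and sometimes report something else, mostly with a low value. They report only what shows in the picture. A call takes as long as a camera call.
- bot.look_for(camera, target): "point" ([x, y, z] in mm, in the coordinates of the camera as it stood for that picture, good to about 4 mm: the middle of the surface that is visible of it).
- bot.masks_of(camera, target): "pixels" (420x560 bool, what is visible of it).
The state is a dict: "t": time; "qpos": joint angles; "joint_vel": joint speeds; "tau": joint torques, N m; "tool_pos": TCP position; "eef_rot": TCP orientation; "contact_force": force on the tool from outside, world axes, zero at the start; "moment": the same for the moment, N m; "finger_gap": opening from 0.0 (shut) to 1.0 (fully open).
Only numpy, scipy, OpenCV 4.12 (cv2) and the standard library are available. Lean on these libraries where they do the work, as an engineer would, in place of code of your own. Each camera call takes 0.05 s, during which the arm holds its last target.

## Working session

There is one attempt and no reset: what is moved stays moved. The work goes in short steps, each a Python script; the robot and the scene stay as the last script left them, time stands still between calls to the robot, and variables do not carry over. Pictures are saved under pics/ and viewed, and the job is handed in when it is done.

```bash
ls; mkdir -p pics; python3 - <<'E'
from station import bot
import cv2,numpy as np
for n in ["side","top","wrist"]:
    im=bot.grab_frame(n); cv2.imwrite(f"pics/{n}0.png",im[:,:,::-1])
    c=bot.camera_info(n); T=np.array(c["T"]); print(n,c["k1"],np.round(c["intrinsics"],1).tolist(),np.round(T,3).tolist())
    for t in ["service_tray","grip","ball","articulator","hinge_articulator","dropper_bottle","cap_left_top","cap_mid_top","cap_right_top"]:
        for d in bot.look_for(n,t)[:3]:
            p=T@np.r_[d["point"],1]; print(n,t,round(d["score"],2),np.round(p[:3]))
print(bot.get_obs()["t"],np.round(bot.get_obs()["eef_rot"],3).tolist())
E
```

```text
pics
side 0.007164084552532857 [[429.5, 0.0, 284.5], [0.0, 429.5, 211.0], [0.0, 0.0, 1.0]] [[-0.965, 0.136, -0.224, 403.155], [-0.262, -0.539, 0.8, 786.112], [-0.012, 0.831, 0.556, 634.389], [0.0, 0.0, 0.0, 1.0]]
side service_tray 0.95 [576.   6.  13.]
side grip 0.61 [574.   4.  16.]
side articulator 0.91 [664. 340.  70.]
side hinge_articulator 0.92 [ 649. -317.   32.]
side hinge_articulator 0.2 [523. -65.  67.]
side dropper_bottle 0.54 [728.  76.  35.]
side cap_left_top 0.6 [500.   7.  66.]
side cap_right_top 0.58 [523. -65.  69.]
top -0.12734667955578247 [[464.7, 0.0, 275.7], [0.0, 464.7, 213.5], [0.0, 0.0, 1.0]] [[-0.015, 0.987, -0.162, 419.583], [-1.0, -0.014, 0.004, 4.923], [0.001, 0.162, 0.987, 1126.849], [0.0, 0.0, 0.0, 1.0]]
top service_tray 0.84 [579. -14.  17.]
top grip 0.62 [578. -13.  14.]
top ball 0.66 [522. -37.  72.]
top ball 0.15 [575. -13.  13.]
top articulator 0.91 [665. 310.  92.]
top hinge_articulator 0.72 [ 641. -333.   84.]
top dropper_bottle 0.77 [728.  64.  41.]
top cap_left_top 0.42 [505.   5.  74.]
top cap_right_top 0.37 [526. -73.  71.]
wrist -0.07723993088719051 [[320.9, 0.0, 279.2], [0.0, 320.9, 210.6], [0.0, 0.0, 1.0]] [[0.357, -0.898, -0.258, 192.233], [0.934, 0.343, 0.099, 701.276], [-0.0, -0.276, 0.961, 373.494], [0.0, 0.0, 0.0, 1.0]]
1.5 [[-0.934, 0.357, 0.0], [0.357, 0.934, 0.0], [-0.0, 0.0, -1.0]]
```

View pics/side0.png

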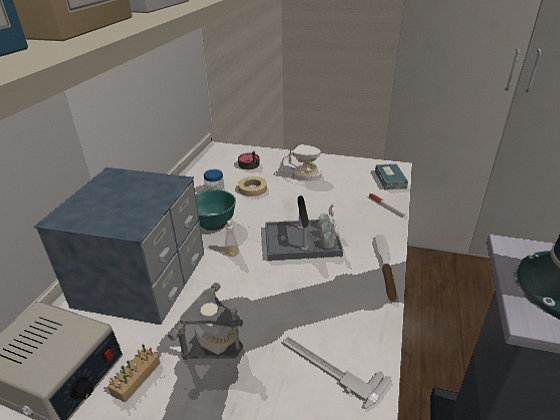

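View pics/top0.png

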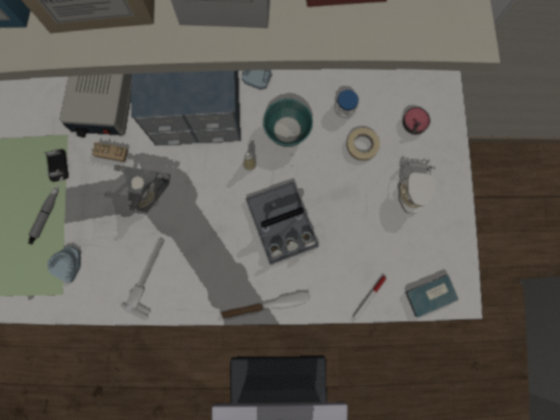

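```bash
python3 - <<'E'
import cv2
a=cv2.imread("pics/side0.png")[150:290,220:420];cv2.imwrite("pics/c1.png",cv2.resize(a,None,fx=4,fy=4,interpolation=2))
a=cv2.imread("pics/top0.png")[130:280,210:350];cv2.imwrite("pics/c2.png",cv2.convertScaleAbs(cv2.resize(a,None,fx=4,fy=4,interpolation=2),alpha=1.5))
E
```

```text
(no output)
```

View pics/c1.png

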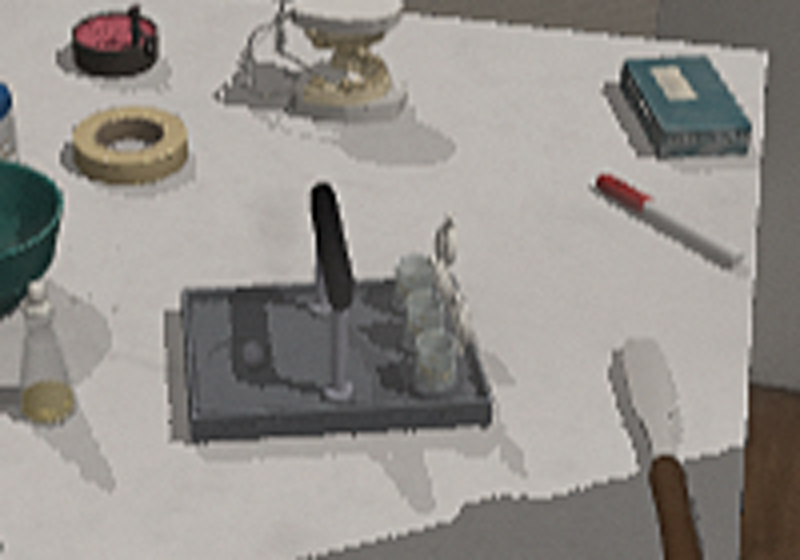

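View pics/c2.png

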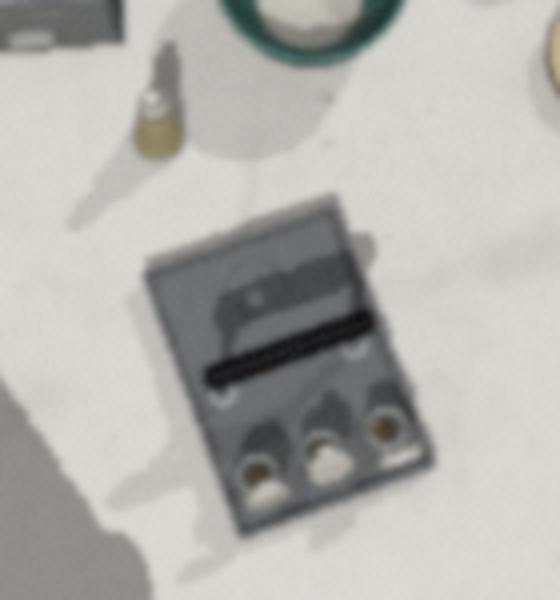

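```bash
cat > h.py <<'E'
import numpy as np,cv2
from station import bot
def cam(n):
    c=bot.camera_info(n); return np.array(c["intrinsics"]),c["k1"],np.array(c["T"])
def proj(P,c):
    K,k,T=c; P=np.atleast_2d(P).astype(float); q=(P-T[:3,3])@T[:3,:3]
    s=np.c_[q[:,0],-q[:,1]]/(-q[:,2:3]); r2=(s**2).sum(1,keepdims=True); s=s*(1+k*r2)
    return s*[K[0,0],K[1,1]]+[K[0,2],K[1,2]]
def ray(uv,c):
    K,k,T=c; d=(np.array(uv,float)-[K[0,2],K[1,2]])/[K[0,0],K[1,1]]; s=d.copy()
    for _ in range(20): s=d/(1+k*(s@s))
    return T[:3,3],T[:3,:3]@np.r_[s[0],-s[1],-1]
def onz(uv,z,c):
    o,d=ray(uv,c); return o+d*(z-o[2])/d[2]
def tray(p,xyt):  # tray->world
    x,y,th=xyt[:3]; z0=xyt[3] if len(xyt)>3 else 0
    p=np.atleast_2d(p); C,S=np.cos(th),np.sin(th)
    return np.c_[x+C*p[:,0]-S*p[:,1],y+S*p[:,0]+C*p[:,1],p[:,2]+z0]
def down(th): # tool z down, tool x along heading th
    C,S=np.cos(th),np.sin(th); return np.array([[C,S,0],[S,-C,0],[0,0,-1.]])
def save(im,name,box=None,f=1):
    a=im[:,:,::-1]
    if box: a=a[box[1]:box[3],box[0]:box[2]]
    cv2.imwrite("pics/"+name,cv2.resize(a,None,fx=f,fy=f,interpolation=cv2.INTER_CUBIC))
E
python3 - <<'E'
from h import *
from scipy.optimize import least_squares
c=cam("top")
uv=np.array([(148,268),(337,197),(432,462),(243,533)])/4+[210,130]
m=np.array([(86,63,21),(86,-63,21),(-86,-63,21),(-86,63,21)])
r=least_squares(lambda s:(proj(tray(m,s),c)-uv).ravel(),[570,-10,.3]); print(r.x,np.degrees(r.x[2]),np.round(r.fun,1))
R=down(r.x[2]+np.pi)
for h in (250,300,350):
  q=tray([20,0,h],r.x)[0]; print(q,bot.inverse_kinematics(q,R))
E
```

```text
[ 5.83378547e+02 -1.49911334e+01  3.32146302e-01] 19.03058128882359 [-1.1 -0.4  0.4  0.2  1.5 -0.  -0.8  0.2]
[602.28544016  -8.46967796 250.        ] [ -7.44359772  24.76181355   5.37516548 108.42089856  -3.07761059
  46.95444099 108.57224317]
[602.28544016  -8.46967796 300.        ] [-10.70312487  21.78417384   9.69258932 105.71866758  -4.49514017
  52.86454945 110.05693164]
[602.28544016  -8.46967796 350.        ] [-13.7600989   19.25000751  13.63958576 102.53495181  -5.21354049
  58.82481763 110.87798888]
```

```bash
python3 - <<'E'
from h import *
s=[583.4,-15,.332]
bot.move_ptp(tray([-20,0,260],s)[0],down(s[2]+np.pi))
c=cam("wrist"); im=bot.grab_frame("wrist"); save(im,"w1.png",None,1.4)
np.savez("w1.npz",im=im,K=c[0],k=c[1],T=c[2])
for t in ["ball","cap_left_top","cap_mid_top","cap_right_top"]:
    for d in bot.look_for("wrist",t)[:2]:
        p=c[2]@np.r_[d["point"],1]; print(t,round(d["score"],2),np.round(p[:3]))
o=bot.get_obs();print(o["t"],np.round(o["tool_pos"],1))
E
```

```text
cap_left_top 0.81 [506.  -0.  67.]
cap_mid_top 0.63 [523. -36.  67.]
cap_mid_top 0.63 [567. -17.  12.]
cap_right_top 0.54 [502.  -4.  69.]
cap_right_top 0.52 [526. -73.  71.]
4.4417 [564.6 -21.1 260. ]
```

View pics/w1.png

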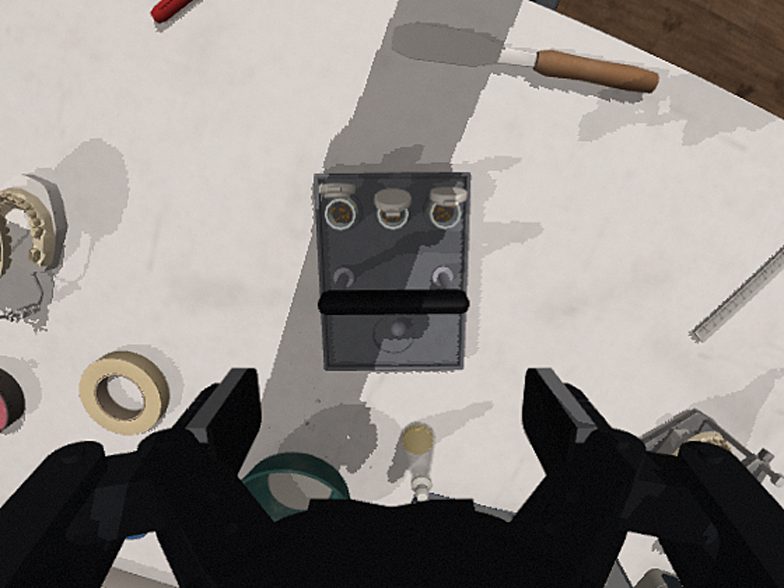

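```bash
python3 - <<'E'
from h import *
from scipy.optimize import least_squares
z=np.load("w1.npz"); c=(z["K"],float(z["k"]),z["T"])
m=np.array([(-86,-63,21),(-86,63,21),(86,63,21),(86,-63,21),(0,-52,102),(0,52,102)])
uv=np.array([(314,173),(471,173),(464,369),(325,369),(318,301),(469,301)])/1.4
r=least_squares(lambda s:(proj(tray(m,s),c)-uv).ravel(),[583,-15,.33]); print(r.x,np.degrees(r.x[2]),np.round(r.fun,1))
s=r.x
im=z["im"]; f=7; box=(215,115,345,275)
a=cv2.resize(im[box[1]:box[3],box[0]:box[2],::-1],None,fx=6,fy=4.0*6/4 ,interpolation=cv2.INTER_CUBIC)
a=np.ascontiguousarray(a[:600])
a=cv2.convertScaleAbs(a,alpha=1.3)
for y,col in((40,(0,0,255)),(0,(0,255,0)),(-40,(255,0,0))):
  for al in (0.6,.8,1.0,1.2,1.4,1.6,1.8):
    # tab end point: 30mm from hinge, height mid 3
    p=[-70+30*np.cos(al)-3*np.sin(al),y,46+30*np.sin(al)+3*np.cos(al)]
    u=(proj(tray(p,s),c)[0]-box[:2])*6; cv2.circle(a,tuple(int(v) for v in u),3,col,1)
    cv2.putText(a,f"{al}",(int(u[0])+(10 if al*5%2<1 else 10),int(u[1])),0,.3,col)
cv2.imwrite("pics/w1c.png",a)
E
```

```text
[ 5.80663156e+02 -1.35130581e+01  3.39097978e-01] 19.428882970822254 [-0.5 -1.7  0.8 -2.4 -0.  -0.5 -1.1  0.2 -1.3  2.4  2.   1.7]
```

View pics/w1c.png

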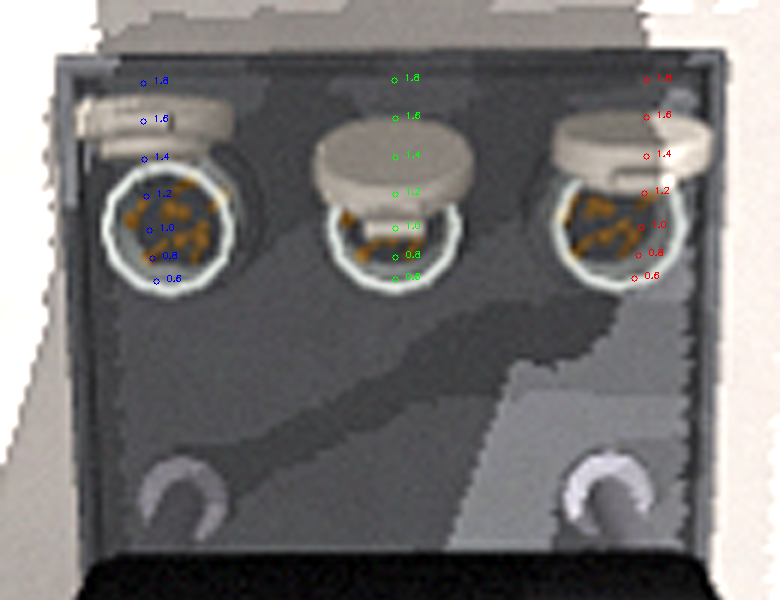

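```bash
cat >> h.py <<'E'
S=[580.9,-13.5,.339]
TIP=bot.tip_reach
def shut(y,s=S):
    R=down(s[2]+np.pi)
    g=lambda x,z: tray([x,y,z+TIP],s)[0]
    bot.move_l(g(-103,72),R,rate=200)
    print(bot.move_l(g(-72,69),R,rate=80,stop_force=8))
    print(bot.move_l(g(-52,62),R,rate=60,stop_force=12))
    hit=bot.move_l(g(-52,46),R,rate=30,stop_force=12)
    o=bot.get_obs(); print(y,hit,"tip z",o["tool_pos"][2]-TIP,np.round(o["contact_force"],1),o["t"])
    bot.move_l(g(-52,85),R,rate=150)
E
python3 - <<'E'
from h import *
print(TIP)
R=down(S[2]+np.pi)
for y in(40,0,-40):
  for x,z in((-103,72),(-103,100),(-52,50)):
    print(bot.inverse_kinematics(tray([x,y,z+TIP],S)[0],R) is not None)
bot.command_gripper(0.0,40)
bot.move_ptp(tray([-110,0,130],S)[0],R)
shut(0)
c=cam("wrist");save(bot.grab_frame("wrist"),"w2.png",None,1.4)
save(bot.grab_frame("side"),"s2.png",(220,150,420,290),4)
E
```

```text
14.0
True
True
True
True
True
True
True
True
True
False
False
0 True tip z 52.50200433262168 [-2.   1.1  9.1] 7.7167
```

View pics/w2.png

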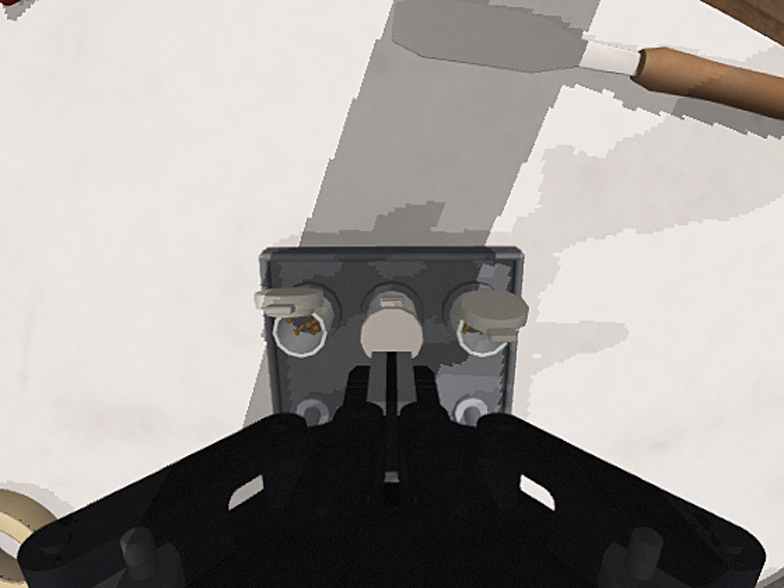

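View pics/s2.png

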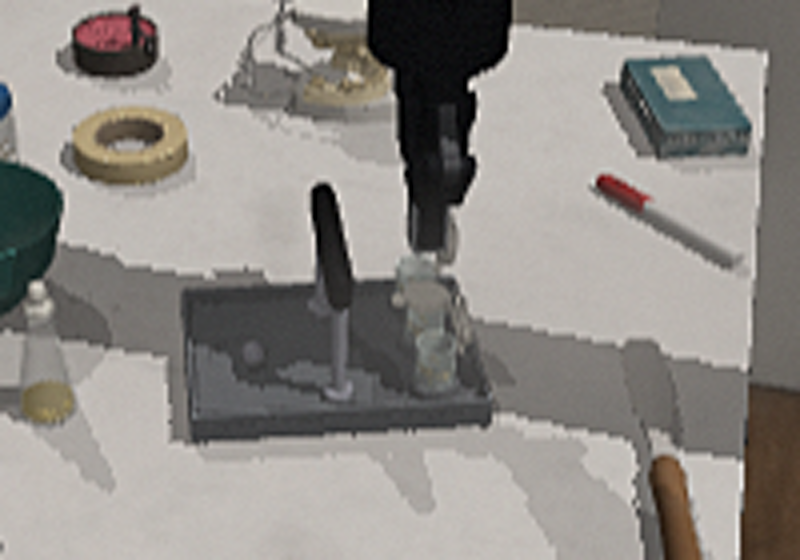

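```bash
python3 - <<'E'
from h import *
R=down(S[2]+np.pi)
for y in (40,-40):
    bot.move_l(tray([-75,y,105+TIP],S)[0],R,rate=250)
    bot.move_l(tray([-103,y,90+TIP],S)[0],R,rate=250)
    shut(y)
bot.move_l(tray([-60,0,240],S)[0],R,rate=250)
c=cam("wrist");im=bot.grab_frame("wrist"); save(im,"w3.png",None,1.4)
np.savez("w3.npz",im=im,K=c[0],k=c[1],T=c[2])
save(bot.grab_frame("side"),"s3.png",(220,150,420,290),4)
print(bot.get_obs()["t"])
E
```

```text
False
False
40 True tip z 52.48476956461805 [-0.9 -1.3 10.4] 10.5083
True
False
-40 True tip z 52.50582370546012 [-1.2 -0.8  8.9] 13.3333
14.5333
```

View pics/w3.png

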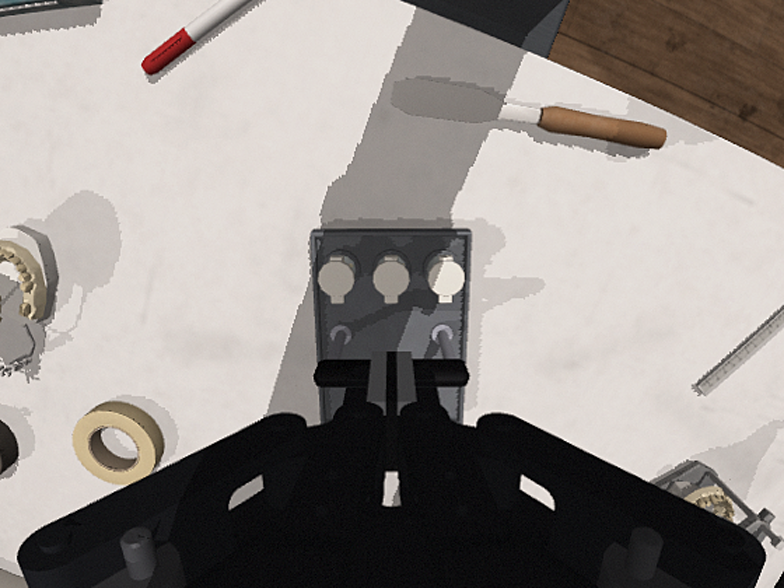

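View pics/s3.png

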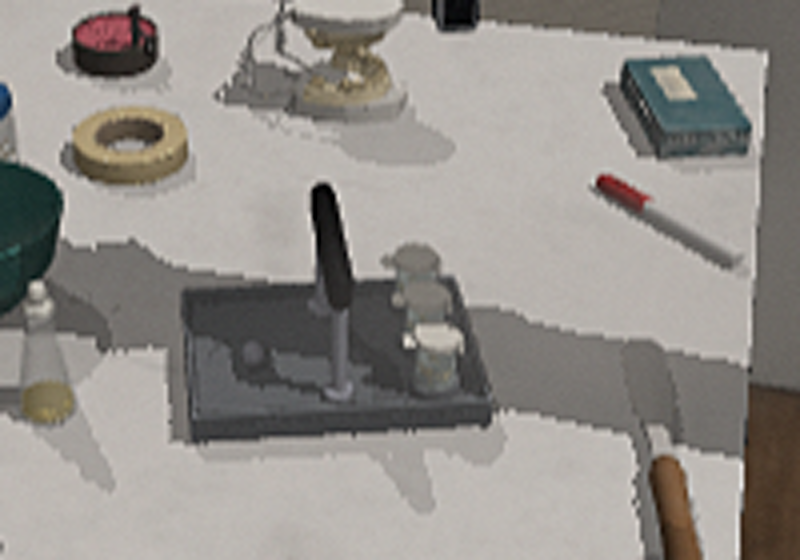

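```bash
python3 - <<'E'
from h import *
from scipy.optimize import least_squares
import itertools
M={}
for n in("side","top"):
    im=bot.grab_frame(n)
    d=bot.masks_of(n,"articulator")
    m=d[0]["pixels"]; print(n,d[0]["score"],m.sum())
    v,u=np.nonzero(m); M[n]=np.array([u.min(),v.min(),u.max()+1,v.max()+1]); print(M[n])
    a=im.copy(); b=M[n]; a[m]=a[m]//2+[127,0,0]
    save(a,f"a_{n}.png",(max(b[0]-50,0),max(b[1]-50,0),b[2]+50,b[3]+50),4)
P=np.array(list(itertools.product((-51,51),(-68.5,68.5),(0,113))))
C={n:cam(n) for n in M}
def f(s):
    o=[]
    for n in M:
        q=proj(tray(P,s),C[n]); o+=list(np.r_[q.min(0),q.max(0)]-M[n])
    return o
for t in(0,.5,-.5,1.,1.57,-1):
    r=least_squares(f,[665,315,t],loss="soft_l1"); print(np.round(r.x,2),r.cost.round(1),np.round(f(r.x)))
E
```

```text
side 0.75 3537
[168 283 243 360]
top 0.94 1494
[114 165 170 212]
[6.7658e+02 3.0684e+02 2.5000e-01] 61.1 [  0. -18.   2.   8.  -7. -17.  14.   2.]
[680.9  321.28 -26.45] 64.3 [-15.  -7.   6.   5.  -7. -24.   3.   5.]
[663.99 313.28  45.8 ] 61.4 [ -3.  -8.  15.   4.  -4. -17.   6.  11.]
[663.93 306.36   1.82] 60.6 [ -1. -11.  16.   0.  -1. -17.   9.  11.]
[666.07 305.51   1.82] 61.0 [ -2. -11.  15.  -0.  -1. -18.   9.  11.]
[675.64 319.34  -1.32] 63.5 [-11.  -7.   8.   5.  -6. -22.   4.   7.]
```

View pics/a_side.png

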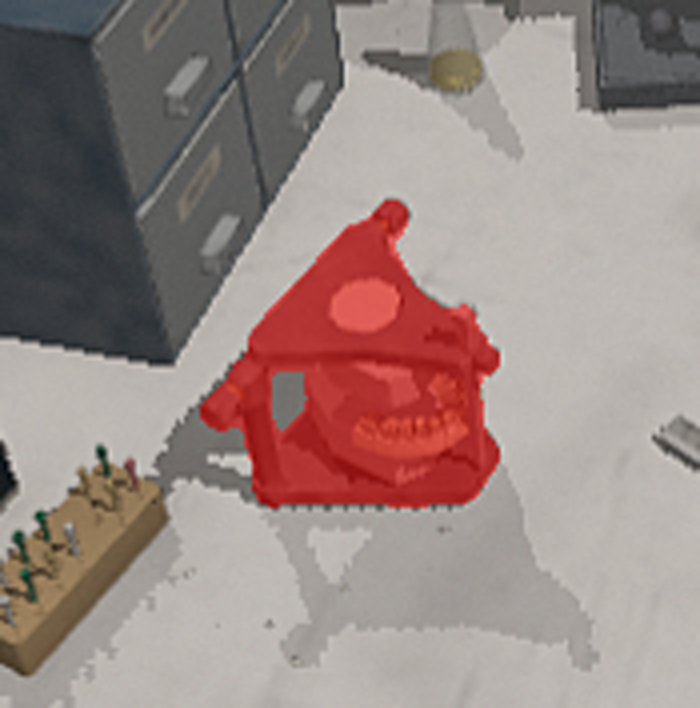

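View pics/a_top.png

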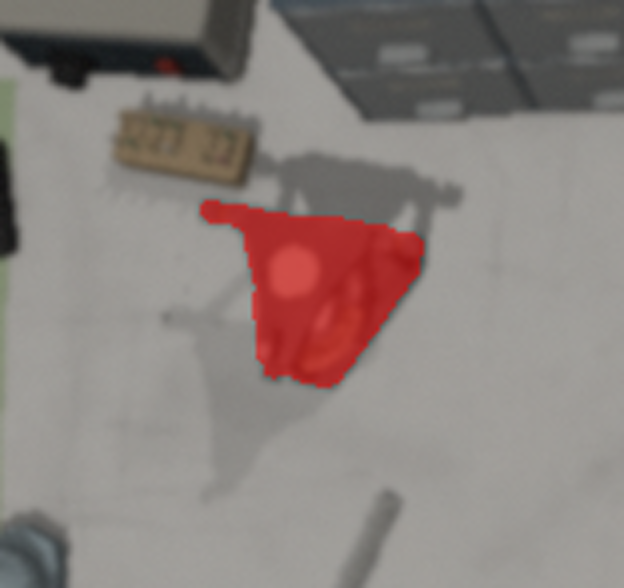

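```bash
python3 - <<'E'
from h import *
c=cam("top")
for p in((205,210),(420,240),(270,375),(328,383),(250,230)):
    uv=np.array(p)/4+[64,115]; print("top",p,[np.round(onz(uv,z,c)[:2]).tolist() for z in(0,60,105)])
c=cam("side")
for p in((265,500),(475,500),(497,460),(215,410),(490,355),(395,215)):
    uv=np.array(p)/4+[118,233]; print("side",p,[np.round(onz(uv,z,c)[:2]).tolist() for z in(0,60,105)])
c=cam("top")
for uv in ((250,162),): print(onz(uv,0,c),onz(uv,20,c))
E
```

```text
top (205, 210) [[729.0, 407.0], [713.0, 385.0], [701.0, 369.0]]
top (420, 240) [[707.0, 267.0], [692.0, 253.0], [680.0, 243.0]]
top (270, 375) [[622.0, 360.0], [611.0, 341.0], [603.0, 327.0]]
top (328, 383) [[617.0, 323.0], [606.0, 306.0], [598.0, 293.0]]
top (250, 230) [[716.0, 377.0], [700.0, 357.0], [688.0, 342.0]]
side (265, 500) [[708.0, 366.0], [680.0, 405.0], [658.0, 435.0]]
side (475, 500) [[619.0, 342.0], [598.0, 384.0], [583.0, 416.0]]
side (497, 460) [[617.0, 320.0], [597.0, 364.0], [581.0, 397.0]]
side (215, 410) [[753.0, 326.0], [720.0, 369.0], [695.0, 402.0]]
side (490, 355) [[641.0, 263.0], [618.0, 312.0], [602.0, 349.0]]
side (395, 215) [[722.0, 185.0], [692.0, 242.0], [670.0, 284.0]]
[736.80887974  63.41489031   0.        ] [731.17855178  62.37674029  20.        ]
```

```bash
python3 - <<'E'
from h import *
print(bot.get_obs()["t"])
phi=np.radians(57)
for k in(1,-1):
    R0=down(S[2]+k*np.pi/2); R1=down(phi+k*np.pi/2)
    for p,R in((tray([0,0,85],S)[0],R0),(tray([0,0,185],S)[0],R0),([563,165,185],R1)):
        q=bot.inverse_kinematics(p,R); print(k,None if q is None else np.round(q))
E
```

```text
14.7333
1 [-20.  39.  24. 118. -31.  29.  46.]
1 [-24.  31.  30. 115. -23.  40.  40.]
1 [-35.  30.  19. 114. -15.  39.  51.]
-1 [ 25.  43. -40. 116.  45.  38. 154.]
-1 [ 25.  33. -40. 113.  30.  45. 167.]
-1 [ 20.  42. -61. 111.  46.  55. 173.]
```

```bash
python3 - <<'E'
from h import *
R0=down(S[2]+np.pi/2)
bot.command_gripper(0.7,40)
bot.move_ptp(tray([0,0,175],S)[0],R0)
c=cam("wrist");im=bot.grab_frame("wrist"); 
m=np.array([(-86,-63,21),(-86,63,21),(86,63,21),(86,-63,21),(7,-52,102),(7,52,102),(-7,52,102),(-7,-52,102),(-56,40,52.5),(-56,0,52.5),(54,0,14)])
a=im.copy()
for u in proj(tray(m,S),c): cv2.circle(a,tuple(int(round(v)) for v in u),2,(255,0,0),1)
save(a,"w4.png",None,1.4)
print(bot.get_obs()["t"])
E
```

```text
16.5417
```

View pics/w4.png

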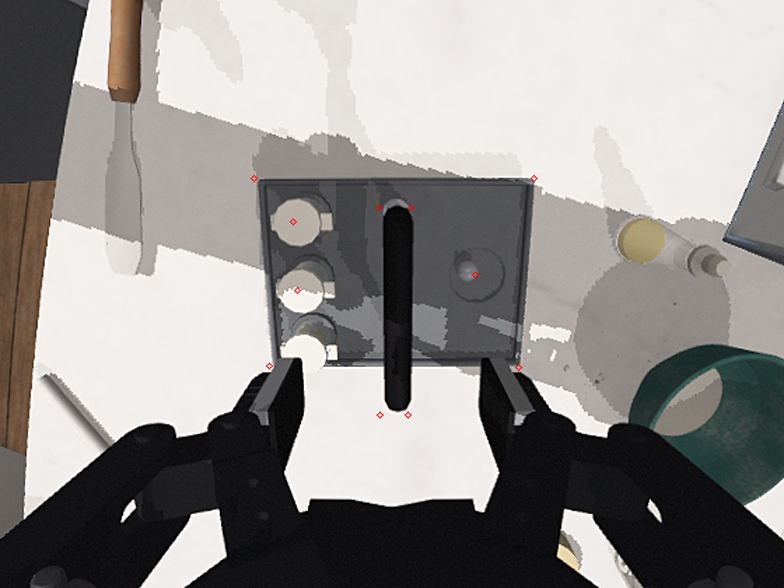

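```bash
python3 - <<'E'
from h import *
R0=down(S[2]+np.pi/2)
print(bot.move_l(tray([1.8,-1,86],S)[0],R0,rate=80,stop_force=8))
bot.command_gripper(0.3,20)
bot.command_gripper(0.0,50)
o=bot.get_obs(); print(o["t"],o["finger_gap"],np.round(o["contact_force"],1),np.round(o["moment"],2),np.round(o["tool_pos"],1))
bot.wait(.2)
c=cam("wrist");im=bot.grab_frame("wrist");save(im,"w5.png",None,1.4)
save(bot.grab_frame("side"),"s5.png",(220,150,420,290),4)
E
```

```text
False
18.4833 0.155890153150783 [-0.6  1.   1.9] [ 0.01 -0.01 -0.01] [583.4 -13.8  86.3]
```

View pics/w5.png

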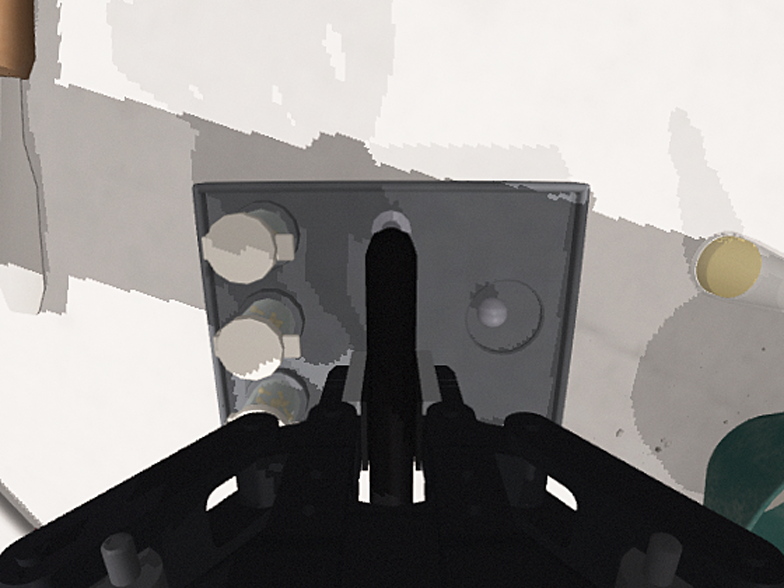

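View pics/s5.png

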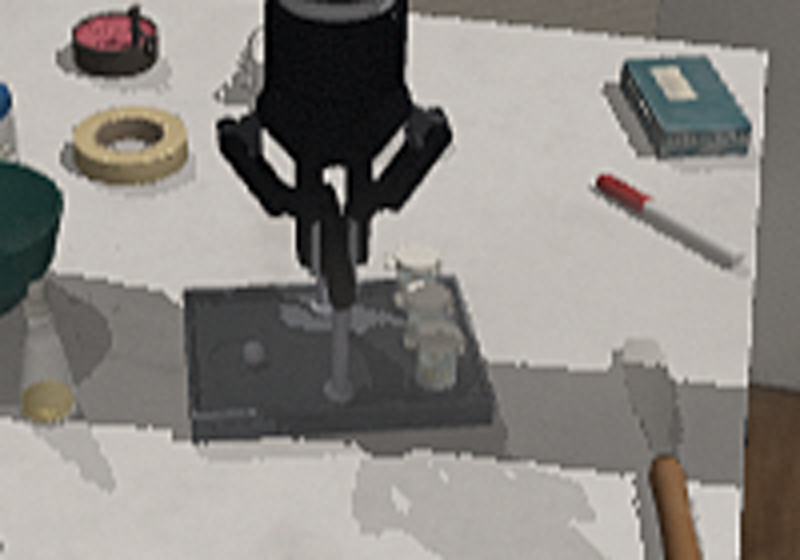

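```bash
python3 - <<'E'
from h import *
R0=down(S[2]+np.pi/2)
p=bot.get_obs()["tool_pos"]
bot.move_l(p+np.array([0,0,20]),R0,rate=25)
o=bot.get_obs(); print(o["t"],o["finger_gap"],np.round(o["contact_force"],1),np.round(o["moment"],2))
bot.move_l(p+np.array([0,0,104]),R0,rate=50)
bot.wait(.3)
o=bot.get_obs(); print(o["t"],o["finger_gap"],np.round(o["contact_force"],1),np.round(o["moment"],2))
c=cam("wrist");im=bot.grab_frame("wrist");save(im,"w6.png",None,1.4)
save(bot.grab_frame("side"),"s6.png",(220,130,420,270),4)
E
```

```text
19.7417 0.15543256500837813 [ 0.5  1.  -4.2] [ 0.01 -0.    0.01]
21.875 0.15342411456204794 [ 0.5 -0.3 -3.9] [-0.03 -0.04  0.02]
```

View pics/w6.png

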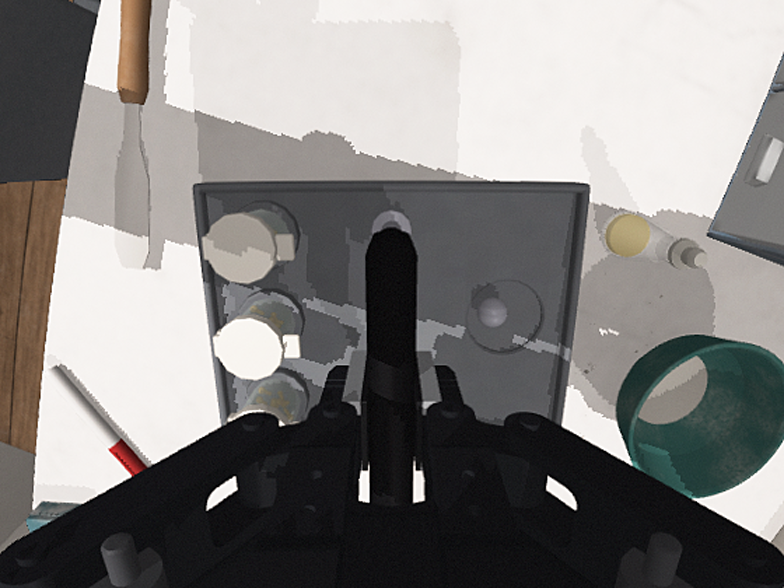

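View pics/s6.png

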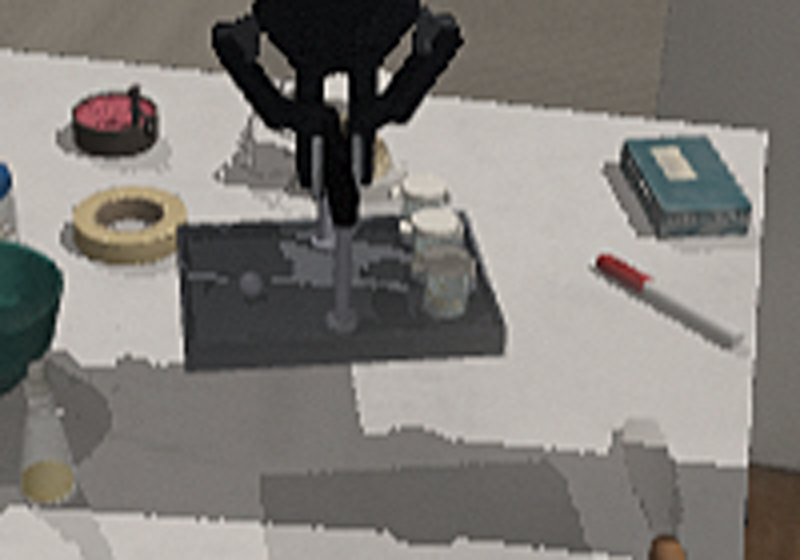

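```bash
python3 - <<'E'
from h import *
phi=np.radians(57)
bot.move_l([563,165,190],down(phi+np.pi/2),rate=45)
bot.wait(.5)
o=bot.get_obs(); print(o["t"],o["finger_gap"],np.round(o["contact_force"],1),np.round(o["tool_pos"],1),np.round(o["eef_rot"],3).tolist())
c=cam("wrist");im=bot.grab_frame("wrist");save(im,"w7.png",None,1.4)
save(bot.grab_frame("side"),"s7.png",None,1.4); save(bot.grab_frame("top"),"t7.png",(50,100,350,325),2.6)
E
```

```text
26.625 0.15571100080547676 [ 0.4 -0.3 -5. ] [563. 165. 190.] [[-0.839, 0.545, 0.0], [0.545, 0.839, -0.0], [-0.0, 0.0, -1.0]]
```

View pics/w7.png

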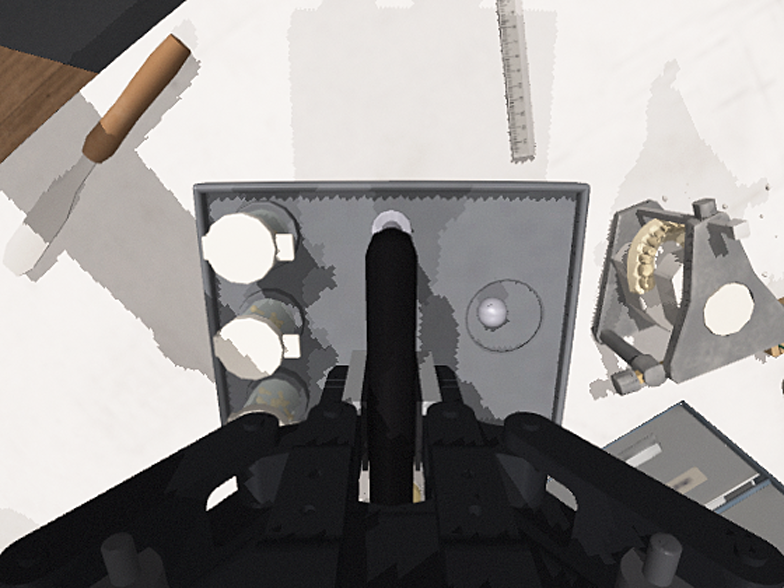

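View pics/s7.png

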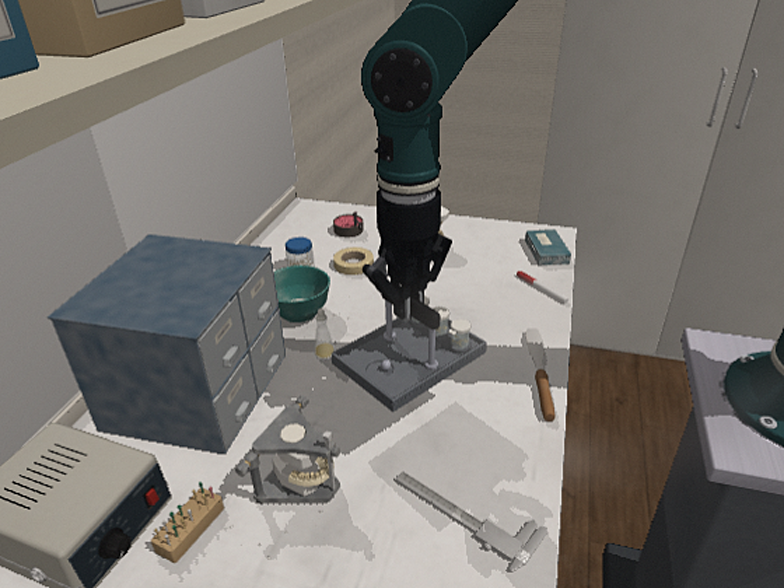

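View pics/t7.png

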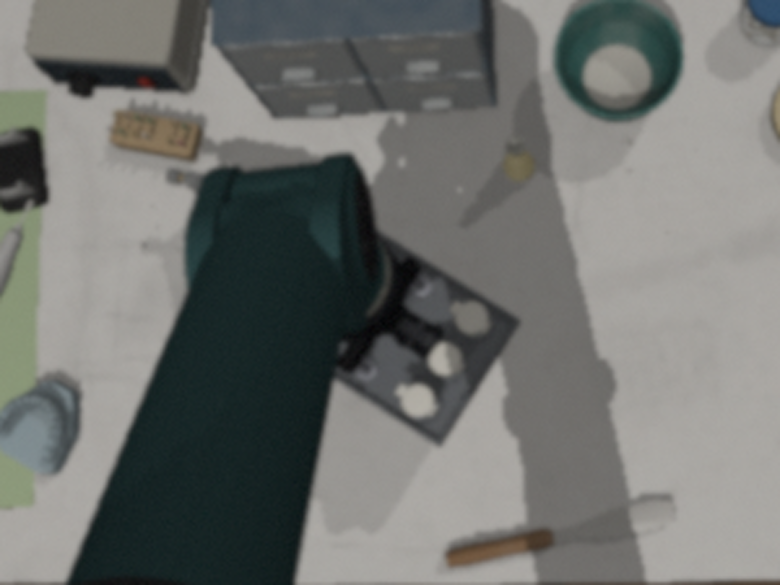

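```bash
python3 - <<'E'
from h import *
c=cam("wrist")
for n,p in(("B",(622,383)),("corner",(620,205)),("cornerlow",(597,335)),("hole",(730,310))):
    print(n,[np.round(onz(np.array(p)/1.4,z,c)[:2]).tolist() for z in(0,60,105)])
im=bot.grab_frame("wrist")
for d in bot.look_for("wrist","articulator")[:2]: print(d["score"],np.round((c[2]@np.r_[d["point"],1])[:3]))
for d in bot.look_for("wrist","ball")[:2]: print(d["score"],np.round((c[2]@np.r_[d["point"],1])[:3]))
im=bot.grab_frame("side")
for t in ("articulator","dropper_bottle","hinge_articulator"):
  for d in bot.look_for("side",t)[:1]: print(t,d["score"],np.round((cam("side")[2]@np.r_[d["point"],1])[:3]))
print(bot.get_obs()["t"])
E
```

```text
B [[743.0, 267.0], [697.0, 255.0], [664.0, 246.0]]
corner [[613.0, 326.0], [592.0, 302.0], [577.0, 285.0]]
cornerlow [[693.0, 268.0], [658.0, 255.0], [631.0, 246.0]]
hole [[735.0, 368.0], [691.0, 337.0], [658.0, 313.0]]
0.83 [660. 313.  85.]
0.56 [582. 204. 128.]
articulator 0.94 [663. 343.  69.]
dropper_bottle 0.71 [730.  76.  34.]
hinge_articulator 0.42 [ 616. -333.   84.]
27.125
```

```bash
python3 - <<'E'
from h import *
bot.wait(.3); print(np.abs(bot.get_obs()["joint_vel"]).max()); bot.job_done()
E
```

```text
0.20246320737969578
the job is handed in; nothing more can be done
```

I pressed all three vial caps shut, carried the tray by its grip to the framed articulator, and handed the job in at about 27.5 s with the tray still held. The hand-in reported no verdict.

**Caps:** All three stood open. Each press stopped with the fingertip 52.5 mm above the bench, which is the height of a shut cap, and the pictures showed all three flat.

**Tray:**
- The underside was about 104 mm above the bench and the tool axis vertical. The wrist view of the tray was the same as before the lift.
- The pocket end faces the articulator. The pocket's middle was about 130 mm from the articulator's centre by my estimate, leaving roughly 45 mm of clearance.

**Ball:** It was in its pocket in the last picture, about 11 mm from the middle towards one side. The limit is 18 mm.

**Bystanders:** In the last check the articulator and dropper bottle read within about 3 mm of their starting positions.

**Weaker or disagreeing checks:**
- **Hinge articulator:** The last detection was low confidence (0.42), probably because the arm partly hid it. It read about 40 mm from the first side-camera fix and 25 mm from the first top-camera fix, so it does not confirm that it stayed put. The arm never went near it.
- **Articulator position:** My box fit to its outline did not converge well. I worked out its centre from feature points seen in two cameras, and the wrist camera later agreed to within about 7 mm.
- **Tray position:** The wrist-camera views disagreed with each other by 2 to 4 mm, so I shifted the grasp by about 2 mm to suit.

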